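# Uncap the gauged lap of a twin polishing machine, thread hand unknown

### The arm

A 7-joint arm with a two-finger parallel gripper is mounted at the origin on the work surface. World frame = base frame: x ahead of the robot, y to its left, z up, the work surface at z = 0. Lengths are in m, angles in rad, forces in N, time in s.
With the tool pointing down it reaches from about 0.425 to 0.875 m from the base axis. Payload 4.7 kg.
Tool frame: the origin (TCP) lies on the centre line of the jaws, within the pads' length; the fingertips stand 11 mm ahead of it and the grasp point (between the pads) lies 8 mm behind it; z points along the fingers, y is the direction in which the jaws open and shut (so a half turn about z gives the same grasp; the last joint's range is limited). The gripper opens to 85 mm and grips with 20 to 120 N. Pads are 22 mm wide; open, the fingers measure 114 mm over their backs; the gripper's body (76 mm by 85 mm) begins 54 mm behind the grasp point. The pads swing forward as they close: fully open they stand 13 mm farther back than shut.
Start: joints at [-1.288, 0.321, -0.07, 1.45, 0.023, 1.371, -0.057], TCP at [0.173, 0.627, 0.242] pointing down, gripper open.
Joint ranges: [-2.86, 2.86], [-0.3, 2.09], [-1.38, 1.24], [0.06, 2.45], [-1.56, 4.7], [0.09, 2.05], [-2.69, 2.69]. Speed limits (rad/s): [2.57, 2.57, 3.14, 3.14, 3.14, 3.14, 3.14].

### API

Orientations are given as a rotation vector (axis times angle).
In Python, from workcell import get_obs, viewer, workorder, models gives the robot as it stands.
- The arm moves only by the tool jog_arm, never from a script. Its argument "steps" is a list of rows, each an object of numbers: "dx", "dy", "dz": the shift along the tool's x, y, z in m; "wx", "wy", "wz": the turn, a rotation vector about the tool's x, y, z in rad; "claw": the gripper's target within -1 to 1 (fully open at 1, half-way at 0, shut at -1). A call has 1 to 12 rows; each row is the pose to reach, as a shift and turn from the pose measured when the call began, along the tool's axes at that moment; what a row does not reach only later rows make up. A row lasts 1/12 s, in which the tool goes at most 41.7 mm and 7.16 degrees, less where a joint would pass 70% of its speed; a pose out of reach is approached as far as the arm can. A call with a gripper value outside its range is refused whole. The fingers move at their own pace and stop on an object; "force" is the grip in N (left out, the last holds). Time passes only in rows, so rows that repeat a pose let the fingers close. It gives the time, the measured TCP pose, the force and the opening at its end, in the units of the state.
- get_obs(): the state, without advancing time (a new reading comes with each control period).
- viewer.snapshot(name): name is "scene" or "top"; returns a dict with "pixels" (480x640x3 uint8, blue, green, red), "intrinsics" (3x3 intrinsics, pixels), "world_from_camera" (4x4, takes a point from camera to world coordinates). Camera axes: x right, y down, z forward; pixel columns grow to the right and rows downward; lengths in m; the calibration is good to about 2 mm. A picture is of the moment at which its call begins. There is no depth.
- workorder.hand_in(): hands the job in, once; it reports no verdict.
Trained networks look in a picture, given as the dict that the camera call returned (one of the last four; its "shot" number tells which), for a name from the list of things; names that differ only in an ending like _2 or _b are one class to them, and where a whole thing is asked for, a point or a joint stands for the part that bears it (a point fixed in the world has none). Each returns a list of dicts, best first, with "conf" (0 to 1); they miss things now and then, are a little off and sometimes report something else, mostly with a low value. They report only what shows in the picture. A call takes as long as a camera call. They do not tell look-alikes from the thing itself.
- models.outline_of(picture, label): "mask" (480x640 bool, what is visible of it).
- models.mark_of(picture, label): "at" ([x, y, z] in m, in world coordinates, good to about 4 mm: a listed point, or the origin of a listed thing).
The state is a dict: "time_s": time; "joint_positions": joint angles; "qd": joint speeds; "joint_torque": joint torques, N m; "ee_pos": TCP position; "tool_rot": TCP orientation; "ft_force": force on the tool from outside, world axes, zero at the start; "torque": the same for the moment, N m; "width": finger opening in m.
Only numpy, scipy, OpenCV 4.12 (cv2) and the standard library are available. Lean on these libraries where they do the work, as an engineer would, in place of code of your own. Each camera call takes 0.05 s, during which the arm holds its last target. There are 200 camera calls.

### The job

The worn lap under the height gauge of the twin polishing machine is due for a change. First press the gauge's button down lightly until its foot rests on that lap, keep it there for a second so the readout takes the height, and let it spring back up. Then unscrew that lap's hold-down cap (its thread may be left- or right-hand, so find out by trying), lift it off and finish still holding it upright in the gripper, at least 5 cm clear above the lap, leaving the laps, the other cap and the minerals where they are.

Things in the scene. Friction and masses are not known exactly. Their poses are not given: they have to be found in the camera images.
- lapper: Grey twin-lap polishing machine fixed to the table: housing 270 mm (x) by 470 mm (y), flat deck 60 mm above the table inside a 12 mm high rim. Origin: centre of its underside; x points away from the operator's side. Two stations at x -10, y +110 mm (left) and y -110 mm (right). Beside each, 88 mm farther in both x and y, a post: one has the gauge, the other a drip bottle; this varies.
- station_left (a point): Point on the left spindle's axis at the height of the lap's top, 92 mm above the table. The spindle stands 22 mm above it, inside the cap. One station has a right-hand thread (loosens anticlockwise seen from above), the other a left-hand one (loosens clockwise); which is which is unmarked and varies. Seated caps have about 1 mm of play along the spindle.
- station_right (a point): The same point of the right station. Threads: coarse, two-start, with play. Turned the tightening way a cap stops firmly after 5 to 20 degrees. Turned the loosening way it goes round easily without rising by itself, comes free 45 to 65 degrees from where it starts, and can then be lifted straight off; past 110 degrees from the start it meets a stop.
- cap_left: Knurled round aluminium hold-down cap of the left station: 40 mm in diameter, 40 mm tall, with a flange 51 mm in diameter and 6 mm high at its foot; about 0.11 kg; 1.5 mm play round the spindle. Origin: centre of its underside, which rests on the lap; z up along the spindle; its yaw starts within 4 degrees of the machine's. Grip the knurled part above the flange.
- cap_right: The same cap on the right station.
- lap_left: Loose dark steel lap (flat disc) of the left station, 200 mm in diameter, 12 mm thick, on its platter; 33 mm hole round the spindle. Origin: centre of its underside; its top is 92 mm above the table.
- lap_right: The same lap on the right station.
- gauge_post: Upright steel post of the height gauge, 12 mm in diameter, its top 185 to 193 mm above the table, 124 mm from the spindle of the lap to be changed. Origin: on its axis near the deck. Its arm points towards that spindle and carries the sprung plunger, 40 mm from the post and 85 mm from the spindle's axis; a small readout housing at the back.
- gauge (a joint): Travel of the gauge's plunger, in m: 0 sprung fully up, growing as it is pressed straight down, at most 0.030. A return spring pushes up with 1.8 N at 0 and 120 N/m more. The foot meets the lap at 0.016 to 0.024, the post's height setting varies.
- gauge_button (a point): Centre of the top face of the plunger's round black button, 24 mm in diameter, 200 to 208 mm above the table at rest; it moves down with the plunger. Press it from above.
- gauge_foot (a point): Centre of the underside of the plunger's round steel foot, 16 mm in diameter; 16 to 24 mm above the lap at rest.
- agate_slice: Bystander: round banded agate slice, 92 mm in diameter, 9 mm thick, flat on the table to the left of the machine. Origin: centre of its underside.
- mica_book: Bystander: silver-grey mica book, 58 x 46 x 20 mm, on the cork-lined acrylic shelf to the right of the machine (cork surface 150 mm above the table, galvanized chute and wooden catch box beyond it). Origin: centre of its underside.
- limonite_clod: Bystander: brown limonite clod, 62 mm across and 38 mm tall, on the cork-lined shelf at the head of the chute. Origin: centre of its underside.
- gypsum_crystal: Bystander: white gypsum crystal, about 83 x 26 x 26 mm, lying on the cork-lined shelf. Origin: centre of its underside.
- drip_post: Post with a white drip bottle beside the station that has no gauge: up to 245 mm above the table, 44 mm wide, 124 mm from the spindle; a thin copper tube comes down over the lap 85 mm from the spindle. Fixed. Origin: on the post's axis at deck height.
Mind the look-alikes: they are no part of the job. What is shaped like the cap_left but black or turquoise is not meant. What is shaped like the lap_right but orange is not meant.

How it is judged:
On the way, in this order (a step that is already met when the one before it is completed fails the run):
1. the gauge's foot has rested on the lap below it for half a second ((contact force between gauge and lap_left above 0.8 N or contact force between gauge and lap_right above 0.8 N)), for 0.5 s.
2. the cap of that lap has been turned loose, more than 40 degrees, while still down on its spindle (((y of gauge_post in the frame of lapper above 0.09 m and angle between the x axis of cap_left and the x axis of lapper, either way round above 0.7 rad and z of cap_left in the frame of lapper below 0.1 m) or (not (y of gauge_post in the frame of lapper above 0.09 m) and angle between the x axis of cap_right and the x axis of lapper, either way round above 0.7 rad and z of cap_right in the frame of lapper below 0.1 m))), for 0.1 s.
At the end, for the whole second after the job is handed in: The gauged lap's cap is held in the fingers (over 2 N), upright within 20 degrees and still, its underside at least 50 mm above the lap, touching neither lap nor gauge post; the gauge has sprung back to within 4 mm of its top; both laps and the other cap lie within 12 mm of where they were (((y of gauge_post in the frame of lapper above 0.09 m and z of cap_left in the frame of lap_left above 0.062 m and contact force between the fingers and cap_left above 2 N and angle between cap_left's own z axis and vertical below 0.35 rad and linear speed of cap_left below 0.04 m/s and contact force between cap_left and gauge_post below 0.1 N and contact force between cap_left and lap_left below 0.1 N and distance of each of lap_left, cap_right, lap_right from where it was at the start of the episode below 0.012 m) or (not (y of gauge_post in the frame of lapper above 0.09 m) and z of cap_right in the frame of lap_right above 0.062 m and contact force between the fingers and cap_right above 2 N and angle between cap_right's own z axis and vertical below 0.35 rad and linear speed of cap_right below 0.04 m/s and contact force between cap_right and gauge_post below 0.1 N and contact force between cap_right and lap_right below 0.1 N and distance of each of lap_right, cap_left, lap_left from where it was at the start of the episode below 0.012 m)) and value of joint gauge below 0.004 m); the arm keeps its last pose, push and grip.
It fails at once if the gauge's foot is rammed onto the lap with more than 45 N (contact force between gauge and lap_left above 45 N or contact force between gauge and lap_right above 45 N).
It fails at once if the cap of the other station is moved ((y of gauge_post in the frame of lapper above 0.09 m and distance of cap_right from where it was at the start of the episode above 0.012 m) or (not (y of gauge_post in the frame of lapper above 0.09 m) and distance of cap_left from where it was at the start of the episode above 0.012 m)).
It fails at once if a mineral is moved more than 20 mm (distance of any of agate_slice, mica_book, limonite_clod, gypsum_crystal from where it was at the start of the episode above 0.02 m).
It also fails if it takes over 48 s, if anything falls off the work surface, if the arm or the gripper's body presses on something with over 40 N, if the wrist force passes 120 N, or if a joint passes its speed limit or range.

## Working session

There is one attempt and no reset: what is moved stays moved. The work goes in short steps, Python scripts to look and compute and a tool call to move; the robot and the scene stay as the last step left them, time stands still between calls to the robot, and variables do not carry over. Pictures are saved under pics/ and viewed, about 8 in all and at most 12, crops included, and the job is handed in when it is done.

Besides the shell and the picture viewer there is one more tool, called after "Call:" as name([rows], argument=value, ...), one row to a line, values as JSON. jog_arm: Moves the arm, as the interface text tells. Its arguments: {"type":"object","properties":{"steps":{"type":"array","items":{"type":"object","properties":{"dx":{"type":"number"},"dy":{"type":"number"},"dz":{"type":"number"},"wx":{"type":"number"},"wy":{"type":"number"},"wz":{"type":"number"},"claw":{"type":"number"}}}},"force":{"type":"number"}},"required":["steps"]}

```bash
mkdir -p pics; cat > h.py <<'E'
import numpy as np, cv2
from workcell import get_obs, viewer, workorder, models
def uv(s,p):
    M=np.linalg.inv(s["world_from_camera"]); c=M[:3,:3]@np.array(p)+M[:3,3]; q=s["intrinsics"]@c; return q[:2]/q[2]
def ray(s,u,v,z):
    W=np.array(s["world_from_camera"]); d=W[:3,:3]@np.linalg.inv(s["intrinsics"])@[u,v,1]; o=W[:3,3]; return o+d*(z-o[2])/d[2]
E
python3 - <<'E'
from h import *
np.set_printoptions(precision=4,suppress=True)
o=get_obs(); print(o["time_s"],o["ee_pos"],o["tool_rot"],o["width"],o["ft_force"])
for n in("scene","top"):
    s=viewer.snapshot(n); cv2.imwrite(f"pics/{n}0.png",s["pixels"]); print(n,np.array(s["world_from_camera"])[:3,3])
    for l in("lapper","station_left","station_right","cap_left","cap_right","lap_left","lap_right","gauge_post","gauge_button","gauge_foot","drip_post"):
        for r in models.mark_of(s,l)[:3]: print(l,round(r["conf"],2),np.array(r["at"]),uv(s,r["at"]).round())
E
```

```text
0.0 [0.1725 0.6262 0.2412] [-0.4209 -3.1131  0.003 ] 0.08540254245930153 [ 0.0375  0.5033 -0.4492]
scene [ 1.4344 -0.1239  1.3492]
lapper 0.83 [ 0.4877  0.0023 -0.004 ] [338. 259.]
station_right 0.67 [0.565  0.4585 0.0061] [514. 260.]
cap_left 0.92 [0.4969 0.1158 0.0921] [383. 235.]
cap_left 0.86 [ 0.7162  0.1097 -0.0005] [394. 328.]
cap_left 0.82 [ 0.4546  0.3239 -0.0014] [453. 235.]
cap_right 0.82 [ 0.4661 -0.1067  0.0935] [294. 235.]
cap_right 0.32 [ 0.4797 -0.4562  0.1515] [150. 241.]
lap_left 0.71 [0.491  0.1113 0.0822] [380. 235.]
lap_right 0.84 [ 0.46   -0.1051  0.0781] [295. 236.]
lap_right 0.67 [ 0.7612 -0.0796 -0.0043] [320. 355.]
lap_right 0.47 [0.5628 0.4588 0.0059] [514. 259.]
gauge_post 0.83 [0.5972 0.1883 0.0626] [418. 270.]
gauge_post 0.2 [ 0.4614 -0.1016  0.0801] [296. 236.]
gauge_post 0.16 [0.493  0.1142 0.0814] [381. 236.]
gauge_button 0.64 [0.5644 0.1671 0.1973] [412. 228.]
gauge_foot 0.62 [0.561  0.163  0.1081] [406. 249.]
drip_post 0.92 [ 0.5607 -0.0341  0.0595] [328. 269.]
top [ 0.3973 -0.0208  1.6182]
lapper 0.98 [0.4877 0.0003 0.0002] [313. 261.]
station_right 0.59 [ 0.4901  0.0029 -0.001 ] [313. 260.]
cap_left 0.71 [ 0.4562  0.3217 -0.0026] [208. 271.]
cap_left 0.54 [0.7202 0.1075 0.0022] [279. 186.]
cap_left 0.51 [0.4914 0.1067 0.0925] [276. 258.]
cap_right 0.62 [ 0.4631 -0.1053  0.0978] [350. 268.]
lap_left 0.85 [0.4955 0.1094 0.08  ] [276. 257.]
lap_right 0.85 [ 0.4607 -0.105   0.0774] [349. 269.]
lap_right 0.63 [ 0.7563 -0.0773 -0.0006] [339. 175.]
lap_right 0.57 [0.5671 0.1625 0.2028] [252. 227.]
gauge_post 0.82 [0.5973 0.1847 0.0619] [251. 223.]
gauge_post 0.65 [0.4922 0.1079 0.091 ] [276. 258.]
gauge_button 0.43 [0.5671 0.164  0.2024] [252. 227.]
drip_post 0.56 [ 0.5623 -0.031   0.059 ] [324. 235.]
```

View pics/scene0.png

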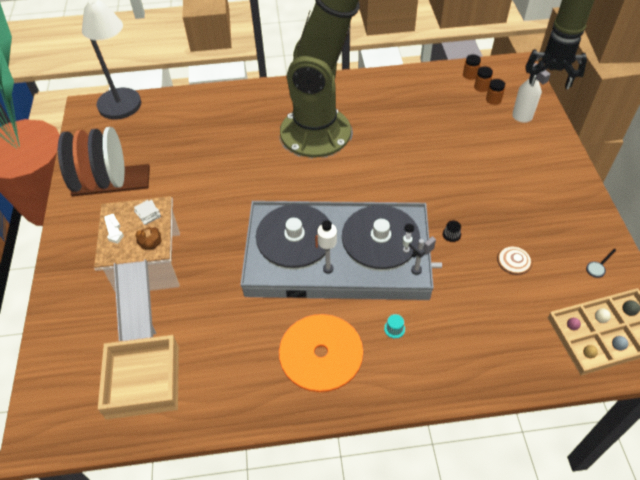

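View pics/top0.png

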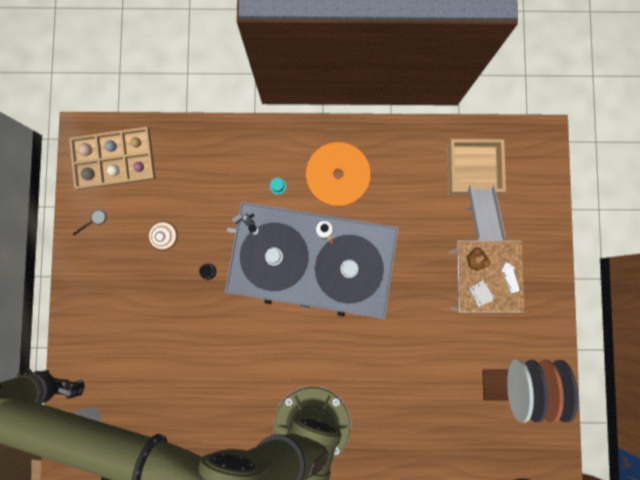

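Gauge is on the left: post at scene (418,270), top (251,223). Candidate caps in the top view are (276,258) aluminium on the left spindle, (350,268) on the right station, (208,271) black and (279,186) turquoise on the table. The one at (276,258) fits. I'll confirm it with a crop and refine the centres.

```bash
python3 - <<'E'
from h import *
np.set_printoptions(precision=4,suppress=True)
ims=[]
for n,(x,y) in(("scene",(400,245)),("top",(265,245))):
    s=viewer.snapshot(n)
    for l,z in(("cap_left",.115),("cap_right",.115),("gauge_button",.2),("lap_left",.092),("lap_right",.092)):
        for r in models.outline_of(s,l)[:3]:
            m=r["mask"].astype(np.uint8); c=max(cv2.findContours(m,0,2)[0],key=cv2.contourArea); (u,v),rad=cv2.minEnclosingCircle(c)
            vv,uu=np.nonzero(m); print(n,l,round(r["conf"],2),u,v,rad,m.sum(),ray(s,u,v,z),ray(s,uu.mean(),vv.mean(),z))
    ims.append(cv2.resize(s["pixels"][y-50:y+50,x-60:x+60],None,fx=6,fy=6,interpolation=cv2.INTER_CUBIC)[:, :400*2])
cv2.imwrite("pics/crop.png",cv2.resize(np.vstack(ims),(360,600)))
E
```

```text
scene cap_left 0.91 394.0 325.5 11.884963989257812 385 [0.7707 0.0902 0.115 ] [0.7719 0.0907 0.115 ]
scene cap_left 0.72 451.91900634765625 230.35916137695312 10.566213607788086 306 [0.5255 0.2856 0.115 ] [0.5267 0.2852 0.115 ]
scene cap_left 0.66 380.5472106933594 230.01931762695312 11.885078430175781 386 [0.4989 0.1092 0.115 ] [0.5003 0.1102 0.115 ]
scene cap_right 0.68 294.0 229.0 11.70479965209961 360 [ 0.4645 -0.1059  0.115 ] [ 0.4648 -0.1065  0.115 ]
scene gauge_button 0.61 409.0 230.5 6.800835609436035 99 [0.5743 0.1585 0.2   ] [0.5811 0.155  0.2   ]
scene lap_left 0.95 380.0 234.5 39.25885772705078 3386 [0.4955 0.1096 0.092 ] [0.5012 0.1036 0.092 ]
scene lap_right 0.78 292.56524658203125 233.39988708496094 38.14073944091797 3257 [ 0.4601 -0.1106  0.092 ] [ 0.4664 -0.1174  0.092 ]
scene lap_right 0.59 320.6341247558594 351.9664611816406 41.829124450683594 4989 [ 0.8014 -0.0804  0.092 ] [ 0.8024 -0.0809  0.092 ]
scene lap_right 0.42 338.82269287109375 256.53192138671875 102.52770233154297 9777 [ 0.5487 -0.0037  0.092 ] [ 0.5639 -0.0126  0.092 ]
top cap_left 0.74 273.5 256.5 8.860122680664062 250 [0.494  0.1122 0.115 ] [0.4939 0.1122 0.115 ]
top cap_left 0.6 277.3118896484375 186.0148468017578 8.341716766357422 217 [0.6972 0.1041 0.115 ] [0.6973 0.1039 0.115 ]
top cap_right 0.48 348.7765808105469 268.925537109375 8.779448509216309 242 [ 0.4599 -0.1017  0.115 ] [ 0.4599 -0.1019  0.115 ]
top lap_left 0.94 273.6994934082031 256.8078918457031 34.831626892089844 3510 [0.4946 0.1137 0.092 ] [0.4937 0.1129 0.092 ]
top lap_left 0.19 273.44268798828125 256.62103271484375 8.760661125183105 246 [0.4952 0.1144 0.092 ] [0.4952 0.1143 0.092 ]
top lap_right 0.97 337.92193603515625 174.1376190185547 32.33283996582031 3155 [ 0.7381 -0.071   0.092 ] [ 0.7377 -0.0705  0.092 ]
```

View pics/crop.png

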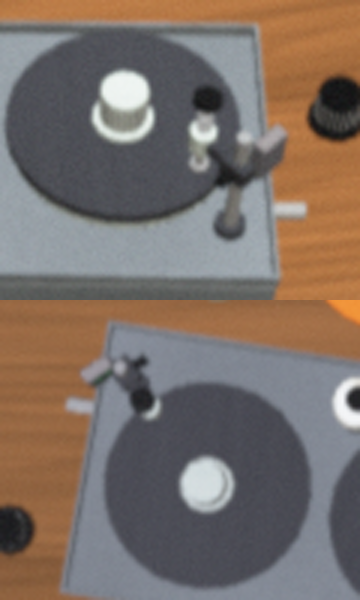

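Call:
jog_arm([
  {"dz":-0.04,"claw":-1},
  {"dz":-0.06,"claw":-1},
  {"dx":-0.03,"dy":-0.02,"dz":-0.06,"claw":-1},
  {"dx":-0.06,"dy":-0.04,"dz":-0.06,"claw":-1},
  {"dx":-0.09,"dy":-0.06,"dz":-0.06,"claw":-1},
  {"dx":-0.12,"dy":-0.08,"dz":-0.06,"claw":-1},
  {"dx":-0.15,"dy":-0.1,"dz":-0.06,"claw":-1},
  {"dx":-0.18,"dy":-0.12,"dz":-0.06,"claw":-1},
  {"dx":-0.21,"dy":-0.14,"dz":-0.06,"claw":-1},
  {"dx":-0.24,"dy":-0.16,"dz":-0.06,"claw":-1},
  {"dx":-0.27,"dy":-0.18,"dz":-0.06,"claw":-1},
  {"dx":-0.3,"dy":-0.2,"dz":-0.06,"claw":-1},
])

```text
invalid input
```

The crop shows the aluminium cap on the left lap, with the black gauge button beside it at scene (409,227) and top (252,228). The black cap is on the table and is a decoy. Cap axis is about (0.4945, 0.1115) and the button about (0.564, 0.163). The move was refused, so I'll retry with a force value.

Call:
jog_arm([
  {"dz":-0.04,"claw":-1},
  {"dz":-0.06,"claw":-1},
  {"dx":-0.03,"dy":-0.02,"dz":-0.06,"claw":-1},
  {"dx":-0.06,"dy":-0.04,"dz":-0.06,"claw":-1},
  {"dx":-0.09,"dy":-0.06,"dz":-0.06,"claw":-1},
  {"dx":-0.12,"dy":-0.08,"dz":-0.06,"claw":-1},
  {"dx":-0.15,"dy":-0.1,"dz":-0.06,"claw":-1},
  {"dx":-0.18,"dy":-0.12,"dz":-0.06,"claw":-1},
  {"dx":-0.21,"dy":-0.14,"dz":-0.06,"claw":-1},
  {"dx":-0.24,"dy":-0.16,"dz":-0.06,"claw":-1},
  {"dx":-0.27,"dy":-0.18,"dz":-0.06,"claw":-1},
  {"dx":-0.3,"dy":-0.2,"dz":-0.06,"claw":-1},
], force=40)

```text
invalid input
```

Call:
jog_arm([
  {"dx":0,"dy":0,"dz":-0.04,"wx":0,"wy":0,"wz":0,"claw":-1},
], force=40)

```text
time_s: 1.88
ee_pos: [0.1717, 0.6225, 0.2735]
tool_rot: [-0.421, -3.112, 0.025]
ft_force: [0.3, 0.3, -2.1]
width: 0.0754
```

Call:
jog_arm([
  {"dz":-0.04,"claw":-0.98},
], force=40)

```text
invalid input
```

Call:
jog_arm([
  {"dx":-0.03,"dy":-0.02,"dz":-0.025,"wx":0,"wy":0,"wz":0,"claw":-1},
  {"dx":-0.065,"dy":-0.044,"dz":-0.025,"wx":0,"wy":0,"wz":0,"claw":-1},
  {"dx":-0.1,"dy":-0.068,"dz":-0.025,"wx":0,"wy":0,"wz":0,"claw":-1},
  {"dx":-0.135,"dy":-0.092,"dz":-0.025,"wx":0,"wy":0,"wz":0,"claw":-1},
  {"dx":-0.17,"dy":-0.115,"dz":-0.025,"wx":0,"wy":0,"wz":0,"claw":-1},
  {"dx":-0.205,"dy":-0.139,"dz":-0.025,"wx":0,"wy":0,"wz":0,"claw":-1},
  {"dx":-0.24,"dy":-0.163,"dz":-0.025,"wx":0,"wy":0,"wz":0,"claw":-1},
  {"dx":-0.275,"dy":-0.186,"dz":-0.025,"wx":0,"wy":0,"wz":0,"claw":-1},
  {"dx":-0.31,"dy":-0.21,"dz":-0.025,"wx":0,"wy":0,"wz":0,"claw":-1},
  {"dx":-0.345,"dy":-0.234,"dz":-0.025,"wx":0,"wy":0,"wz":0,"claw":-1},
  {"dx":-0.38,"dy":-0.258,"dz":-0.025,"wx":0,"wy":0,"wz":0,"claw":-1},
  {"dx":-0.415,"dy":-0.281,"dz":-0.025,"wx":0,"wy":0,"wz":0,"claw":-1},
], force=40)

```text
time_s: 2.88
ee_pos: [0.4937, 0.2453, 0.3037]
tool_rot: [-0.42, -3.112, 0.024]
ft_force: [0.1, 0.3, 0.6]
width: 0.0
```

```bash
cat > d.py <<'E'
import sys; from h import *
from scipy.spatial.transform import Rotation as R
np.set_printoptions(precision=4,suppress=True)
o=get_obs(); r=R.from_rotvec(o["tool_rot"]); t=np.array([float(a) for a in sys.argv[1:4]])
print(o["time_s"],o["ee_pos"],"w",o["width"],"F",o["ft_force"],"T",o["torque"],"j7",o["joint_positions"][-1])
print("d",r.inv().apply(t-o["ee_pos"]))
x=r.apply([1,0,0]); yaw=np.arctan2(x[1],x[0]); D=R.from_matrix(np.array([[np.cos(yaw),np.sin(yaw),0],[np.sin(yaw),-np.cos(yaw),0],[0,0,-1]]))
print("yaw",yaw,"w",(r.inv()*D).as_rotvec())
E
python3 d.py .564 .163 .235
```

```text
2.8833 [0.4937 0.2453 0.3037] w 4.741672077087336e-05 F [0.0811 0.2955 0.5766] T [ 0.0213 -0.0463 -0.0084] j7 0.8068324991130703
d [-0.0896 -0.0596  0.0697]
yaw 2.8730586564571285 w [-0.0153  0.001  -0.    ]
```

Call:
jog_arm([
  {"dx":-0.03,"dy":-0.02,"dz":0,"wx":-0.015,"wy":0,"wz":0,"claw":-1},
  {"dx":-0.06,"dy":-0.04,"dz":0,"wx":-0.015,"wy":0,"wz":0,"claw":-1},
  {"dx":-0.09,"dy":-0.06,"dz":0,"wx":-0.015,"wy":0,"wz":0,"claw":-1},
  {"dx":-0.09,"dy":-0.06,"dz":0.02,"wx":-0.015,"wy":0,"wz":0,"claw":-1},
  {"dx":-0.09,"dy":-0.06,"dz":0.05,"wx":-0.015,"wy":0,"wz":0,"claw":-1},
  {"dx":-0.09,"dy":-0.06,"dz":0.075,"wx":-0.015,"wy":0,"wz":0,"claw":-1},
  {"dx":-0.09,"dy":-0.06,"dz":0.075,"wx":-0.015,"wy":0,"wz":0,"claw":-1},
], force=40)

```text
time_s: 3.47
ee_pos: [0.5614, 0.1613, 0.2243]
tool_rot: [-0.42, -3.106, 0.008]
ft_force: [-1.8, -0.4, -1.2]
width: -0.0001
```

```bash
python3 d.py .564 .163 .198; python3 - <<'E'
from h import *
s=viewer.snapshot("scene"); cv2.imwrite("pics/press.png",cv2.resize(s["pixels"][180:300,330:490],None,fx=4,fy=4,interpolation=2))
for n in("gauge_button","gauge_post"):print([(r["conf"],r["at"]) for r in models.mark_of(s,n)[:2]])
print(uv(s,[.564,.163,.204]))
E
```

```text
3.4667 [0.5614 0.1613 0.2243] w -0.00010298881836845572 F [-1.7688 -0.3836 -1.1837] T [0.0605 0.0937 0.0122] j7 1.0358355320091008
d [-0.0023  0.0025  0.0263]
yaw 2.8724679815847898 w [-0.0059 -0.0064  0.    ]
[(0.63, [0.5648, 0.1679, 0.1942])]
[(0.65, [0.4308, -0.5456, 0.1462]), (0.59, [0.5957, 0.1866, 0.061])]
[410.11762801 225.80599954]
```

View pics/press.png

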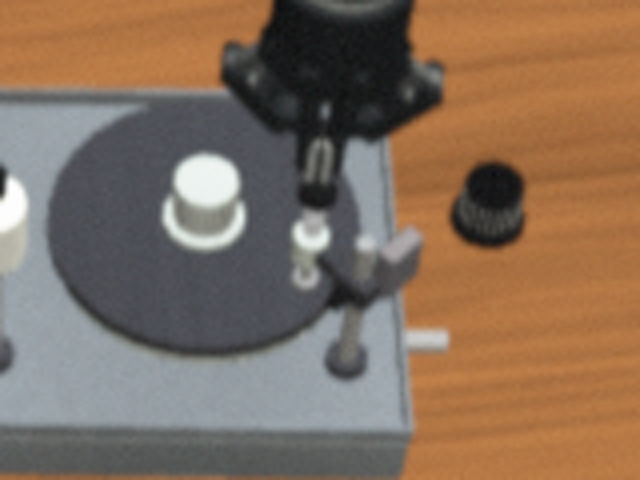

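The picture shows the shut fingertips directly over the button, at crop (318,185), with the post to the right. Pressing down in small steps.

Call:
jog_arm([
  {"dx":-0.002,"dy":0.002,"dz":0.004,"wx":-0.006,"wy":-0.006,"wz":0,"claw":-1},
  {"dx":-0.002,"dy":0.002,"dz":0.008,"wx":-0.006,"wy":-0.006,"wz":0,"claw":-1},
  {"dx":-0.002,"dy":0.002,"dz":0.012,"wx":-0.006,"wy":-0.006,"wz":0,"claw":-1},
  {"dx":-0.002,"dy":0.002,"dz":0.016,"wx":-0.006,"wy":-0.006,"wz":0,"claw":-1},
  {"dx":-0.002,"dy":0.002,"dz":0.02,"wx":-0.006,"wy":-0.006,"wz":0,"claw":-1},
  {"dx":-0.002,"dy":0.002,"dz":0.024,"wx":-0.006,"wy":-0.006,"wz":0,"claw":-1},
  {"dx":-0.002,"dy":0.002,"dz":0.025,"wx":-0.006,"wy":-0.006,"wz":0,"claw":-1},
  {"dx":-0.002,"dy":0.002,"dz":0.025,"wx":-0.006,"wy":-0.006,"wz":0,"claw":-1},
], force=40)

```text
time_s: 4.28
ee_pos: [0.5674, 0.1643, 0.206]
tool_rot: [0.419, 3.104, 0.009]
ft_force: [-0.5, 0.3, 2.3]
width: -0.0
```

Call:
jog_arm([
  {"dx":0,"dy":0,"dz":0.001,"wx":0,"wy":0,"wz":0,"claw":-1},
  {"dx":0,"dy":0,"dz":0.0015,"wx":0,"wy":0,"wz":0,"claw":-1},
  {"dx":0,"dy":0,"dz":0.0015,"wx":0,"wy":0,"wz":0,"claw":-1},
], force=40)

```text
time_s: 4.53
ee_pos: [0.5674, 0.1643, 0.2046]
tool_rot: [0.419, 3.104, 0.009]
ft_force: [0.2, -0.6, 2.3]
width: 0.0002
```

Call:
jog_arm([
  {"dx":0.002,"dy":0,"dz":0.003,"wx":0,"wy":0,"wz":0,"claw":-1},
  {"dx":0.002,"dy":0,"dz":0.006,"wx":0,"wy":0,"wz":0,"claw":-1},
  {"dx":0.002,"dy":0,"dz":0.006,"wx":0,"wy":0,"wz":0,"claw":-1},
], force=40)

```text
time_s: 4.78
ee_pos: [0.566, 0.1647, 0.1983]
tool_rot: [0.419, 3.103, 0.009]
ft_force: [1.8, -0.2, 2.7]
width: 0.0002
```

Call:
jog_arm([
  {"dx":0,"dy":0,"dz":0.001,"wx":0,"wy":0,"wz":0,"claw":-1},
  {"dx":0,"dy":0,"dz":0.002,"wx":0,"wy":0,"wz":0,"claw":-1},
  {"dx":0,"dy":0,"dz":0.002,"wx":0,"wy":0,"wz":0,"claw":-1},
], force=40)

```text
time_s: 5.03
ee_pos: [0.566, 0.1647, 0.1962]
tool_rot: [0.419, 3.103, 0.009]
ft_force: [1.9, -0.1, 3.3]
width: 0.0
```

Call:
jog_arm([
  {"dx":0,"dy":0,"dz":0.001,"wx":0,"wy":0,"wz":0,"claw":-1},
  {"dx":0,"dy":0,"dz":0.002,"wx":0,"wy":0,"wz":0,"claw":-1},
  {"dx":0,"dy":0,"dz":0.002,"wx":0,"wy":0,"wz":0,"claw":-1},
], force=40)

```text
time_s: 5.28
ee_pos: [0.5661, 0.1647, 0.1951]
tool_rot: [0.419, 3.103, 0.009]
ft_force: [-1.3, -0.9, 8.1]
width: -0.0001
```

Call:
jog_arm([
  {"dx":0,"dy":0,"dz":0.001,"wx":0,"wy":0,"wz":0,"claw":-1},
  {"dx":0,"dy":0,"dz":0.001,"wx":0,"wy":0,"wz":0,"claw":-1},
], force=40)

```text
time_s: 5.45
ee_pos: [0.5661, 0.1647, 0.1951]
tool_rot: [0.419, 3.103, 0.01]
ft_force: [-1.8, -0.9, 7.9]
width: 0.0002
```

Firm contact at TCP 0.195, as predicted, with about 8 N. Holding for over a second, then rising.

Call:
jog_arm([
  {"dx":0,"dy":0,"dz":0.0015,"wx":0,"wy":0,"wz":0,"claw":-1},
  {"dx":0,"dy":0,"dz":0.0015,"wx":0,"wy":0,"wz":0,"claw":-1},
  {"dx":0,"dy":0,"dz":0.0015,"wx":0,"wy":0,"wz":0,"claw":-1},
  {"dx":0,"dy":0,"dz":0.0015,"wx":0,"wy":0,"wz":0,"claw":-1},
  {"dx":0,"dy":0,"dz":0.0015,"wx":0,"wy":0,"wz":0,"claw":-1},
  {"dx":0,"dy":0,"dz":0.0015,"wx":0,"wy":0,"wz":0,"claw":-1},
  {"dx":0,"dy":0,"dz":0.0015,"wx":0,"wy":0,"wz":0,"claw":-1},
  {"dx":0,"dy":0,"dz":0.0015,"wx":0,"wy":0,"wz":0,"claw":-1},
  {"dx":0,"dy":0,"dz":0.0015,"wx":0,"wy":0,"wz":0,"claw":-1},
  {"dx":0,"dy":0,"dz":0.0015,"wx":0,"wy":0,"wz":0,"claw":-1},
  {"dx":0,"dy":0,"dz":0.0015,"wx":0,"wy":0,"wz":0,"claw":-1},
  {"dx":0,"dy":0,"dz":0.0015,"wx":0,"wy":0,"wz":0,"claw":-1},
], force=40)

```text
time_s: 6.45
ee_pos: [0.5661, 0.1647, 0.1951]
tool_rot: [0.419, 3.103, 0.011]
ft_force: [-2.4, -1.6, 9.8]
width: 0.0001
```

Call:
jog_arm([
  {"dx":0,"dy":0,"dz":0.002,"wx":0,"wy":0,"wz":0,"claw":-1},
  {"dx":0,"dy":0,"dz":0.002,"wx":0,"wy":0,"wz":0,"claw":-1},
  {"dx":0,"dy":0,"dz":0.002,"wx":0,"wy":0,"wz":0,"claw":-1},
  {"dx":0,"dy":0,"dz":-0.01,"wx":0,"wy":0,"wz":0,"claw":-1},
  {"dx":0,"dy":0,"dz":-0.02,"wx":0,"wy":0,"wz":0,"claw":-1},
  {"dx":0,"dy":0,"dz":-0.04,"wx":0,"wy":0,"wz":0,"claw":-1},
  {"dx":0,"dy":0,"dz":-0.06,"wx":0,"wy":0,"wz":0,"claw":-1},
  {"dx":0,"dy":0,"dz":-0.06,"wx":0,"wy":0,"wz":0,"claw":-1},
], force=40)

```text
time_s: 7.12
ee_pos: [0.5669, 0.165, 0.2593]
tool_rot: [0.418, 3.098, 0.016]
ft_force: [0.5, -0.5, 0.4]
width: 0.0001
```

```bash
python3 d.py .4945 .1115 .112
```

```text
7.1167 [0.5669 0.165  0.2593] w 0.00013258422506377766 F [ 0.5181 -0.4852  0.3523] T [ 0.0241 -0.0476 -0.0274] j7 1.02941308213065
d [ 0.0577 -0.0726  0.1456]
yaw 2.8732024128865765 w [0.0123 0.014  0.0001]
```

Call:
jog_arm([
  {"dx":0.02,"dy":-0.025,"dz":0,"wx":0.012,"wy":0.014,"wz":0,"claw":0.4},
  {"dx":0.04,"dy":-0.05,"dz":0,"wx":0.012,"wy":0.014,"wz":0,"claw":0.4},
  {"dx":0.0555,"dy":-0.071,"dz":0,"wx":0.012,"wy":0.014,"wz":0,"claw":0.4},
  {"dx":0.0555,"dy":-0.071,"dz":0,"wx":0.012,"wy":0.014,"wz":0,"claw":0.4},
  {"dx":0.056,"dy":-0.0715,"dz":0.03,"wx":0.012,"wy":0.014,"wz":0,"claw":0.4},
  {"dx":0.0565,"dy":-0.072,"dz":0.06,"wx":0.012,"wy":0.014,"wz":0,"claw":0.4},
  {"dx":0.057,"dy":-0.072,"dz":0.08,"wx":0.012,"wy":0.014,"wz":0,"claw":0.4},
  {"dx":0.057,"dy":-0.072,"dz":0.08,"wx":0.012,"wy":0.014,"wz":0,"claw":0.4},
], force=40)

```text
time_s: 7.78
ee_pos: [0.491, 0.1109, 0.1729]
tool_rot: [-0.419, -3.106, 0.006]
ft_force: [-1.0, 1.2, -0.5]
width: 0.0604
```

```bash
python3 d.py .4945 .1115 .112; python3 - <<'E'
from h import *
s=viewer.snapshot("scene"); cv2.imwrite("pics/over.png",cv2.resize(s["pixels"][160:300,320:480],None,fx=4,fy=4,interpolation=2))
E
```

```text
7.7833 [0.491  0.1109 0.1729] w 0.06038350571040625 F [-0.9987  1.2139 -0.5464] T [-0.0047 -0.0047  0.001 ] j7 1.0504078433585606
d [-0.0037  0.0018  0.0608]
yaw 2.873650696883777 w [-0.0048 -0.0073  0.    ]
```

View pics/over.png

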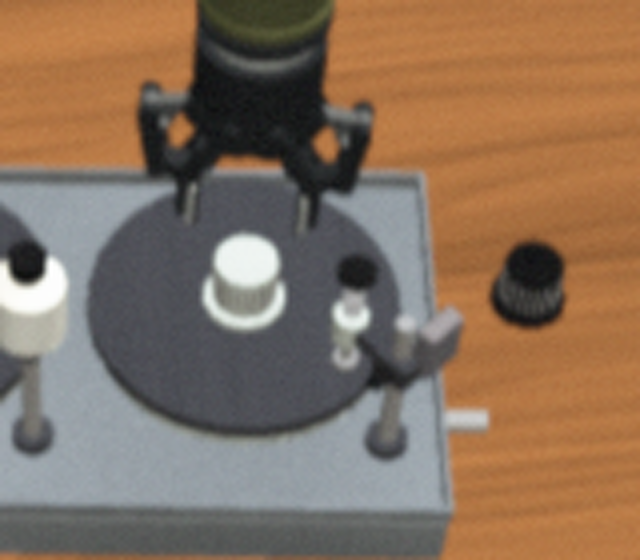

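The fingers straddle the cap at crop (245,270), and the gauge has sprung back up (button at (357,270)). Descending and gripping.

Call:
jog_arm([
  {"dx":-0.003,"dy":0.002,"dz":0.01,"wx":-0.005,"wy":-0.007,"wz":0,"claw":0.4},
  {"dx":-0.003,"dy":0.002,"dz":0.025,"wx":-0.005,"wy":-0.007,"wz":0,"claw":0.4},
  {"dx":-0.003,"dy":0.002,"dz":0.04,"wx":-0.005,"wy":-0.007,"wz":0,"claw":0.4},
  {"dx":-0.003,"dy":0.002,"dz":0.052,"wx":-0.005,"wy":-0.007,"wz":0,"claw":0.4},
  {"dx":-0.003,"dy":0.002,"dz":0.056,"wx":-0.005,"wy":-0.007,"wz":0,"claw":0.4},
  {"dx":-0.003,"dy":0.002,"dz":0.056,"wx":-0.005,"wy":-0.007,"wz":0,"claw":0.4},
  {"dx":-0.003,"dy":0.002,"dz":0.056,"wx":-0.005,"wy":-0.007,"wz":0,"claw":0.4},
], force=40)

```text
time_s: 8.42
ee_pos: [0.4963, 0.1125, 0.1202]
tool_rot: [0.419, 3.11, 0.003]
ft_force: [-0.5, 0.7, -0.2]
width: 0.0597
```

```bash
python3 d.py .4945 .1115 .113
```

```text
8.4167 [0.4963 0.1125 0.1202] w 0.05968749228301343 F [-0.5381  0.7447 -0.2042] T [-0.0181 -0.0225 -0.0028] j7 1.073271957346456
d [ 0.0015 -0.0014  0.0072]
yaw 2.873687905152793 w [0.0026 0.0036 0.    ]
```

Call:
jog_arm([
  {"dx":0.0015,"dy":-0.0014,"dz":0.004,"wx":0.003,"wy":0.003,"wz":0,"claw":0.4},
  {"dx":0.0015,"dy":-0.0014,"dz":0.007,"wx":0.003,"wy":0.003,"wz":0,"claw":0.2},
  {"dx":0.0015,"dy":-0.0014,"dz":0.007,"wx":0.003,"wy":0.003,"wz":0,"claw":0},
  {"dx":0.0015,"dy":-0.0014,"dz":0.007,"wx":0.003,"wy":0.003,"wz":0,"claw":-0.3},
  {"dx":0.0015,"dy":-0.0014,"dz":0.007,"wx":0.003,"wy":0.003,"wz":0,"claw":-0.4},
  {"dx":0.0015,"dy":-0.0014,"dz":0.007,"wx":0.003,"wy":0.003,"wz":0,"claw":-0.4},
  {"dx":0.0015,"dy":-0.0014,"dz":0.007,"wx":0.003,"wy":0.003,"wz":0,"claw":-0.4},
], force=40)

```text
time_s: 9.0
ee_pos: [0.4946, 0.1116, 0.1134]
tool_rot: [0.42, 3.113, -0.0]
ft_force: [0.9, 0.8, 1.7]
width: 0.0388
```

```bash
python3 d.py .4945 .1115 .113
```

```text
9.0 [0.4946 0.1116 0.1134] w 0.0387755650277381 F [0.9494 0.823  1.6647] T [ 0.0125 -0.0659  0.0253] j7 1.0756254429785703
d [ 0.0001 -0.0001  0.0004]
yaw 2.8735873881786875 w [-0.0001  0.0008 -0.    ]
```

Gripped at 39 mm with low side forces. Trying anticlockwise (wz negative) by about 25 degrees.

Call:
jog_arm([
  {"dx":0,"dy":0,"dz":0,"wx":0,"wy":0,"wz":-0.08,"claw":-0.4},
  {"dx":0,"dy":0,"dz":0,"wx":0,"wy":0,"wz":-0.16,"claw":-0.4},
  {"dx":0,"dy":0,"dz":0,"wx":0,"wy":0,"wz":-0.24,"claw":-0.4},
  {"dx":0,"dy":0,"dz":0,"wx":0,"wy":0,"wz":-0.32,"claw":-0.4},
  {"dx":0,"dy":0,"dz":0,"wx":0,"wy":0,"wz":-0.4,"claw":-0.4},
  {"dx":0,"dy":0,"dz":0,"wx":0,"wy":0,"wz":-0.44,"claw":-0.4},
  {"dx":0,"dy":0,"dz":0,"wx":0,"wy":0,"wz":-0.44,"claw":-0.4},
], force=40)

```text
time_s: 9.58
ee_pos: [0.4948, 0.1121, 0.1135]
tool_rot: [-0.267, 3.129, 0.002]
ft_force: [-0.0, 2.2, -0.2]
width: 0.039
```

```bash
python3 d.py .4945 .1115 .113
```

```text
9.5833 [0.4948 0.1121 0.1135] w 0.0390312351800861 F [-0.0227  2.2101 -0.1762] T [ 0.5116 -0.1589 -0.7773] j7 1.511092981382901
d [ 0.0004 -0.0005  0.0005]
yaw -2.9710646829033474 w [0.0011 0.0014 0.    ]
```

Torque about z is −0.78 N·m at 25°, a firm stop, so anticlockwise tightens and the thread is left-hand. Turning clockwise about 90° from here.

Call:
jog_arm([
  {"dx":0,"dy":0,"dz":0,"wx":0,"wy":0,"wz":0.08,"claw":-0.4},
  {"dx":0,"dy":0,"dz":0,"wx":0,"wy":0,"wz":0.17,"claw":-0.4},
  {"dx":0,"dy":0,"dz":0,"wx":0,"wy":0,"wz":0.26,"claw":-0.4},
  {"dx":0,"dy":0,"dz":0,"wx":0,"wy":0,"wz":0.35,"claw":-0.4},
  {"dx":0,"dy":0,"dz":0,"wx":0,"wy":0,"wz":0.44,"claw":-0.4},
  {"dx":0,"dy":0,"dz":0,"wx":0,"wy":0,"wz":0.53,"claw":-0.4},
  {"dx":0,"dy":0,"dz":0,"wx":0,"wy":0,"wz":0.62,"claw":-0.4},
  {"dx":0,"dy":0,"dz":0,"wx":0,"wy":0,"wz":0.71,"claw":-0.4},
  {"dx":0,"dy":0,"dz":0,"wx":0,"wy":0,"wz":0.8,"claw":-0.4},
  {"dx":0,"dy":0,"dz":0,"wx":0,"wy":0,"wz":0.8,"claw":-0.4},
], force=40)

```text
time_s: 10.42
ee_pos: [0.4948, 0.1118, 0.1134]
tool_rot: [0.976, 2.985, 0.001]
ft_force: [-0.7, 0.1, -0.2]
width: 0.0391
```

```bash
python3 d.py .4945 .1115 .113
```

```text
10.4167 [0.4948 0.1118 0.1134] w 0.03910619193065933 F [-0.6985  0.0872 -0.1839] T [-0.0781  0.0796  0.0196] j7 0.715572495425173
d [ 0.     -0.0004  0.0004]
yaw 2.509448392938514 w [0.001  0.0005 0.    ]
```

Turning freely: torque is about 0.02 N·m, 46° back from the stop. Continuing clockwise.

Call:
jog_arm([
  {"dx":0,"dy":0,"dz":0,"wx":0,"wy":0,"wz":0.09,"claw":-0.4},
  {"dx":0,"dy":0,"dz":0,"wx":0,"wy":0,"wz":0.18,"claw":-0.4},
  {"dx":0,"dy":0,"dz":0,"wx":0,"wy":0,"wz":0.27,"claw":-0.4},
  {"dx":0,"dy":0,"dz":0,"wx":0,"wy":0,"wz":0.36,"claw":-0.4},
  {"dx":0,"dy":0,"dz":0,"wx":0,"wy":0,"wz":0.45,"claw":-0.4},
  {"dx":0,"dy":0,"dz":0,"wx":0,"wy":0,"wz":0.54,"claw":-0.4},
  {"dx":0,"dy":0,"dz":0,"wx":0,"wy":0,"wz":0.63,"claw":-0.4},
  {"dx":0,"dy":0,"dz":0,"wx":0,"wy":0,"wz":0.72,"claw":-0.4},
  {"dx":0,"dy":0,"dz":0,"wx":0,"wy":0,"wz":0.8,"claw":-0.4},
  {"dx":0,"dy":0,"dz":0,"wx":0,"wy":0,"wz":0.8,"claw":-0.4},
  {"dx":0,"dy":0,"dz":0,"wx":0,"wy":0,"wz":0.8,"claw":-0.4},
], force=40)

```text
time_s: 11.33
ee_pos: [0.4947, 0.1117, 0.1134]
tool_rot: [2.058, 2.373, 0.001]
ft_force: [0.3, 0.3, 0.9]
width: 0.0387
```

```bash
python3 d.py .4945 .1115 .113
```

```text
11.3333 [0.4947 0.1117 0.1134] w 0.03866041199877911 F [0.3134 0.2974 0.8579] T [-0.0633  0.0609 -0.0166] j7 -0.07308701244699764
d [-0.0002 -0.0002  0.0004]
yaw 1.7131441344865936 w [ 0.0009 -0.0002 -0.    ]
```

Free and no stop met. Trial lift of 5 mm, checking the force.

Call:
jog_arm([
  {"dx":0,"dy":0,"dz":-0.001,"wx":0,"wy":0,"wz":0,"claw":-0.4},
  {"dx":0,"dy":0,"dz":-0.0025,"wx":0,"wy":0,"wz":0,"claw":-0.4},
  {"dx":0,"dy":0,"dz":-0.004,"wx":0,"wy":0,"wz":0,"claw":-0.4},
  {"dx":0,"dy":0,"dz":-0.005,"wx":0,"wy":0,"wz":0,"claw":-0.4},
  {"dx":0,"dy":0,"dz":-0.005,"wx":0,"wy":0,"wz":0,"claw":-0.4},
], force=40)

```text
time_s: 11.75
ee_pos: [0.4948, 0.1117, 0.1187]
tool_rot: [2.057, 2.374, 0.002]
ft_force: [-0.5, 0.5, 0.1]
width: 0.0386
```

Call:
jog_arm([
  {"dx":0,"dy":0,"dz":-0.008,"wx":0,"wy":0,"wz":0,"claw":-0.4},
  {"dx":0,"dy":0,"dz":-0.016,"wx":0,"wy":0,"wz":0,"claw":-0.4},
  {"dx":0,"dy":0,"dz":-0.024,"wx":0,"wy":0,"wz":0,"claw":-0.4},
  {"dx":0,"dy":0,"dz":-0.034,"wx":0,"wy":0,"wz":0,"claw":-0.4},
  {"dx":0,"dy":0,"dz":-0.046,"wx":0,"wy":0,"wz":0,"claw":-0.4},
  {"dx":0,"dy":0,"dz":-0.058,"wx":0,"wy":0,"wz":0,"claw":-0.4},
  {"dx":0,"dy":0,"dz":-0.07,"wx":0,"wy":0,"wz":0,"claw":-0.4},
  {"dx":0,"dy":0,"dz":-0.08,"wx":0,"wy":0,"wz":0,"claw":-0.4},
  {"dx":0,"dy":0,"dz":-0.085,"wx":0,"wy":0,"wz":0,"claw":-0.4},
  {"dx":0,"dy":0,"dz":-0.085,"wx":0,"wy":0,"wz":0,"claw":-0.4},
  {"dx":0,"dy":0,"dz":-0.085,"wx":0,"wy":0,"wz":0,"claw":-0.4},
  {"dx":0,"dy":0,"dz":-0.085,"wx":0,"wy":0,"wz":0,"claw":-0.4},
], force=40)

```text
time_s: 12.75
ee_pos: [0.4943, 0.1116, 0.2031]
tool_rot: [2.057, 2.374, 0.0]
ft_force: [0.5, 0.1, -1.3]
width: 0.0387
```

```bash
python3 d.py .4945 .1115 .2; python3 - <<'E'
from h import *
s=viewer.snapshot("scene"); cv2.imwrite("pics/lift.png",cv2.resize(s["pixels"][140:300,240:480],None,fx=3.3,fy=3.3,interpolation=2))
for n in("cap_left","cap_right","lap_left","lap_right","gauge_button"):print(n,[(r["conf"],r["at"]) for r in models.mark_of(s,n)[:3]])
E
```

```text
12.75 [0.4943 0.1116 0.2031] w 0.0386624548954263 F [ 0.5307  0.1289 -1.2851] T [ 0.0151  0.003  -0.0457] j7 -0.11481304281610072
d [-0.0001  0.0002  0.0031]
yaw 1.7137366911673577 w [0.0001 0.     0.    ]
cap_left [(0.9, [0.4583, 0.322, -0.0026]), (0.75, [0.4876, 0.0037, -0.0036]), (0.7, [0.495, 0.1124, 0.1802])]
cap_right [(0.59, [0.464, -0.1065, 0.094])]
lap_left [(0.64, [0.4874, 0.0041, -0.001]), (0.6, [0.4902, 0.1097, 0.0792])]
lap_right [(0.72, [0.7596, -0.0775, -0.0036]), (0.6, [0.4624, -0.1047, 0.0814]), (0.5, [0.5624, 0.1669, 0.1983])]
gauge_button [(0.5, [0.5609, 0.1686, 0.1984])]
```

View pics/lift.png

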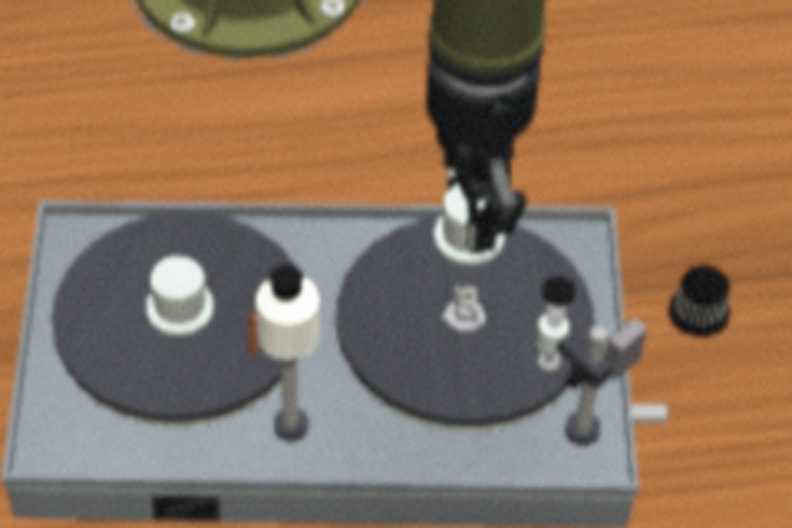

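The cap is upright in the gripper at crop (470,225), with its underside at about z 0.18, 88 mm above the lap. The bare spindle shows at (465,305), the gauge is up, and the laps and the other cap are in place. Handing in.

```bash
python3 -c "
from h import *
print(workorder.hand_in())"
```

```text
the job is handed in; nothing more can be done
None
```

The job is done and handed in after about 13 s of robot time; the hand-in gives no verdict. The gauge was on the left station.

- **Gauge:** I pressed the button until the foot stopped on the lap. The push read 8–10 N and I held it for over a second. The last picture shows the gauge sprung back up.
- **Thread:** Turning anticlockwise met a firm stop with 0.78 N·m, so the left thread is left-hand. I then turned the cap about 90° clockwise from there. It went round freely, and a 5 mm trial lift met no resistance.
- **Final state:** The cap is held upright at 40 N, finger opening 38.7 mm. Its underside is at z of about 0.18 m, roughly 88 mm above the lap.
- **Other parts:** The networks found the laps and the right cap within their own error of their starting places. I did not measure the minerals again, but the arm never went near them.
- **Checks that were off:** The first jog calls were refused, because every row needs all its keys. A few low-confidence network reports mistook other objects for the caps and laps; I set those aside against the picture.

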